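# Close up the bulb cabinet

### The arm

A 7-joint arm with a two-finger parallel gripper is mounted at the origin on the work surface. World frame = base frame: x ahead of the robot, y to its left, z up, the work surface at z = 0. Lengths are in mm, angles in rad, forces in N, time in s.
With the tool pointing down it reaches from about 350 to 900 mm from the base axis. Payload 7.2 kg.
Tool frame: the origin (TCP) lies between the finger pads, 19 mm behind the fingertips; this is the grasp point; z points along the fingers, y is the line along which they close (so a half turn about z gives the same grasp; the last joint's range is limited). The gripper opens to 85 mm and grips with 20 to 120 N. Pads are 22 mm wide; open, the fingers measure 114 mm over their backs; the gripper's body (76 mm by 85 mm) begins 54 mm behind the grasp point. The pads swing forward as they close: fully open they stand 13 mm farther back than shut.
Start: joints at [1.279, 0.411, -0.013, 1.596, 0.006, 1.134, -0.082], TCP at [138.698, -609.419, 249.997] pointing down, gripper open.
Joint ranges: [-2.95, 2.95], [-0.29, 1.99], [-1.47, 1.44], [0.14, 2.54], [-1.03, 4.17], [0.13, 1.85], [-2.86, 2.86]. Speed limits (rad/s): [2.39, 2.39, 3.01, 3.01, 3.14, 3.14, 3.14].

### API

Orientations are given as a unit quaternion [w, x, y, z].
In Python, from bench import r, read_camera, camera_params gives the robot as it stands. The module is installed in compiled form; this text tells all that it offers.
- The arm moves only by the shell command python3 -m handwheel 'ROWS' [OPENING] [FORCE]. ROWS is JSON, a list that holds one entry, the list of rows, each a list of 4 numbers: the shift along the tool's x, y, z in mm, then the turn about the tool's z in rad. A call has 1 to 12 rows; each row is the pose to reach, as a shift and turn from the pose commanded when the call began, along the tool's axes at that moment; what a row does not reach only later rows make up. A row lasts 1/8 s, in which the tool goes at most 62.5 mm and 10.7 degrees, less where a joint would pass 70% of its speed; a pose out of reach is approached as far as the arm can. A call with a gripper value outside its range is refused whole. OPENING is the finger opening in mm, from 0 to 85.4, set as the call begins (- or left out, the last holds). The fingers move at their own pace and stop on an object; FORCE is the grip in N (left out, the last holds). Time passes only in rows, so rows that repeat a pose let the fingers close. It gives the time, the measured TCP pose, the force, the opening and the grip force at its end, in the units of the state.
- r.get_state(): the state, without advancing time (a new reading comes with each control period).
- read_camera(name): name is "side" or "top" or "wrist"; returns the picture (400x640x3 uint8, red, green, blue); there is no depth.
- camera_params(name): a dict with "fov_y" (degrees; the focal length in pixels is half the picture's height over the tangent of half this angle, whatever the lens; pixels are square), "cx", "cy" (the principal point, pixels), "extrinsics" (4x4, takes a point from world to camera coordinates); the wrist camera has in their place "tool_from_camera" (4x4, takes a point from camera to tool coordinates, whose origin is the TCP and whose axes are the flange's). Camera axes: x right, y up, looking along -z (the intrinsics and any distortion apply to the point x, -y, -z); pixel columns grow to the right and rows downward; lengths in mm; the calibration is good to about 2 mm. A picture is of the moment at which its call begins: read the wrist's pose just before it. camera_params takes no time and is no camera call.
- r.finish_job(): hands the job in; it is judged then, once.
The state is a dict: "time_s": time; "qpos": joint angles; "qd": joint speeds; "joint_torque": joint torques, N m; "eef_pos": TCP position; "ee_rot": TCP orientation; "force": force on the tool from outside, world axes, zero at the start; "wrist_torque": the same for the moment, N m; "width": finger opening in mm; "grasp_force": force on a finger pad.
Only numpy, scipy, OpenCV 4.12 (cv2) and the standard library are available. Lean on these libraries where they do the work, as an engineer would, in place of code of your own. Each camera call takes 0.05 s, during which the arm holds its last target. There are 200 camera calls.

### The job

The small blue bulb cabinet on the parts bench has been left open: with the fingertips, push its yellow tray fully home, and only then push the red door shut until it is flush. Push gently without slamming either, keep the relay in the tray, and do not grasp, lift or disturb anything that stands about.

Things in the scene. Friction and masses are not known exactly. Their poses are not given: they have to be found in the camera images.
- cabinet: Blue cabinet, fixed, 208 wide (y) x 200 deep (x) x 120 mm high, 6 mm walls, open front. Origin: centre of the front opening's width, in the opening plane, at bench height. x points into it (away from the robot), y to its left, z up; yaw up to 0.35 rad. The top panel starts 6 mm behind the opening plane, side walls stand 8 mm ahead of it; a fixed grey stile 34 mm wide is at the left
- tray (a joint): How far the yellow tray is pulled out towards the cabinet's -x, in m: 0 = fully home, its front then lies in the cabinet's opening plane against a stop; starts 0.05 to 0.10. It slides with about 1.5 N of friction and stays where it is left
- tray_front (a point): Middle of the tray's flat front plate (its outer face), 70 mm above the bench. The plate is 138 mm wide, 6 mm thick and reaches from 10 to 102 mm above the bench; it has no handle. Moves with the tray; same axes as the cabinet. It lies 15 mm to the right (-y) of the cabinet's middle
- door (a joint): Opening of the red door in rad: 0 = shut, 1.57 = standing straight out towards the robot; starts 1.35 to 1.75. Upright hinge on the cabinet's left (+y); to shut it, its free edge swings to the right and then away from the robot. Stiff hinge (about 0.1 N m), stays where it is left
- door_hinge (a point): Point on the door's hinge line, 62 mm above the bench, 8 mm in front of the opening plane and 102 mm left of the cabinet's middle (cabinet frame [-0.008, 0.102, 0.062]). Turns with the door: x is the door's inward normal (its outside faces -x), -y runs along the door from hinge to free edge
- door_push (a point): Point on the red door's outer face, 140 mm from the hinge line, 62 mm above the bench. The door is a flat plate 204 long x 112 high x 12 mm thick, 6 to 118 mm above the bench, no handle; its inner face contains the hinge line. Shut, its outer face is 20 mm ahead of the opening plane. Same axes as door_hinge
- relay: Small loose black relay, 26 x 26 x 30 mm, standing on the tray's floor (14 mm above the bench) just behind the tray's front; rides along with the tray. Origin: centre of its underside
- lamp_carton: Loose brown carton 50 x 40 x 35 mm on the cabinet's top, towards its back. Origin: centre of underside
- bulb_carton: Loose orange carton 42 x 42 x 75 mm high, standing in front and to the right of the cabinet, outside the door's swing. Origin: centre of underside
- fuse_jar: Loose jar with black cap, 64 mm across, 85 mm high, standing to the left of the open door. Origin: centre of underside
- spray_can: Loose can with green label, 62 mm across, 170 mm high, standing to the right of the cabinet. Origin: centre of underside
- wing_mirror: Loose black car wing mirror lying glass up, 156 mm across, 57 mm high, on the right of the bench. Origin: centre of underside of the round housing
- headlamp: Loose black car headlamp with two clear lenses, 200 x 130 x 80 mm high, on the right of the bench. Origin: centre of underside
- wrench: Loose steel wrench lying flat on the bench, near the robot on its right. Origin: at its middle, on the bench

How it is judged (in metres and radians):
On the way, in this order (a step that is already met when the one before it is completed fails the run):
1. the tray is fully home (within 6 mm) while the door is still open, pushed there by the fingers (TCP within 150 mm of the tray front's middle) (value of joint tray below 0.006 m and value of joint door above 0.7 rad and distance between the grasp point and tray_front below 0.15 m), for 0.2 s.
2. the door is shut (within 0.05 rad), pushed there by the fingers (TCP within 180 mm of the point door_push) (value of joint door below 0.05 rad and distance between the grasp point and door_push below 0.18 m), for 0.2 s.
At the end, for the whole second after the job is handed in: Tray within 6 mm of fully home, door within 0.05 rad of shut, relay at rest on the tray's floor inside the cabinet, every other loose thing within 30 mm of where it stood (value of joint tray below 0.006 m and value of joint door below 0.05 rad and linear speed of relay below 0.02 m/s and x of relay in the frame of cabinet between 0.005 and 0.16 m and z of relay in the frame of cabinet below 0.03 m and distance of each of lamp_carton, bulb_carton, fuse_jar, spray_can, wing_mirror, headlamp, wrench from where it was at the start of the episode below 0.03 m); the robot touches nothing.
It fails at once if the door was swung against the tray while the tray was still out (value of joint tray above 0.02 m and value of joint door below 0.6 rad).
It fails at once if the tray (faster than 0.5 m/s) or the door (faster than 3 rad/s) was slammed (velocity of joint tray below -0.5 m/s or velocity of joint door below -3 rad/s).
It fails at once if the relay was lifted out of the tray (height (world z) of relay above 0.045 m).
It fails at once if a loose thing about the cabinet was moved or lifted by more than 30 mm (distance of any of lamp_carton, bulb_carton, fuse_jar, spray_can, wing_mirror, headlamp, wrench from where it was at the start of the episode above 0.03 m).
It also fails if it takes over 48 s, if anything falls off the work surface, if the arm or the gripper's body presses on something with over 40 N, if the wrist force passes 120 N, or if a joint passes its speed limit or range.

## Working session

There is one attempt and no reset: what is moved stays moved. The work goes in short steps, Python scripts to look and compute and a shell command to move; the robot and the scene stay as the last step left them, time stands still between calls to the robot, and variables do not carry over. Pictures are saved under pics/ and viewed, at most 10 in all, crops included, and the job is handed in when it is done.

```bash
mkdir -p pics
python3 - <<'E'
from bench import r, read_camera, camera_params
import cv2,numpy as np
print(r.get_state())
np.set_printoptions(suppress=True,precision=4)
for n in("top","side"):
    print(n,camera_params(n))
    im=read_camera(n)[:,:,::-1]; cv2.imwrite(f"pics/{n}0.png",im)
print(camera_params("wrist"))
E
```

```text
{'time_s': 0.0, 'qpos': array([ 1.27878087,  0.41192369, -0.01271979,  1.59705753,  0.00562885,
        1.1343173 , -0.08222925]), 'qd': array([ 0.00033369,  0.00131226, -0.00046979, -0.00052416,  0.00064984,
        0.00034635,  0.00235363]), 'joint_torque': array([-2.71030121e-04, -6.00626421e+01,  6.81977011e-01, -2.99400866e+01,
        1.38286839e-02,  1.05510987e-02, -1.17348520e-05]), 'eef_pos': array([ 138.56975411, -608.95396342,  249.13268394]), 'ee_rot': array([-8.18922612e-04,  9.93743690e-01,  1.11681608e-01, -1.63358286e-04]), 'force': array([-0.51731705, -0.26382155,  0.33482122]), 'wrist_torque': array([ 0.01286893, -0.05930033,  0.0021822 ]), 'grasp_force': 0.0, 'width': 85.2881445119352}
top {'fov_y': 52.91052562036154, 'cx': 322.8171770554296, 'cy': 202.00934977844994, 'extrinsics': array([[   -0.0087,    -1.    ,     0.0006,   -55.2526],
       [    0.9986,    -0.0086,     0.0521,  -540.4199],
       [   -0.0521,     0.001 ,     0.9986, -1328.5378],
       [    0.    ,     0.    ,     0.    ,     1.    ]])}
side {'fov_y': 55.1186063642385, 'cx': 319.84309708920097, 'cy': 191.74486221978486, 'extrinsics': array([[  -0.8485,   -0.5288,   -0.0179,  421.8886],
       [   0.4019,   -0.6662,    0.6283, -307.7583],
       [  -0.3442,    0.5259,    0.7778, -898.5182],
       [   0.    ,    0.    ,    0.    ,    1.    ]])}
{'fov_y': 59.471372125174234, 'cx': 313.7738255768369, 'cy': 201.15146044887595, 'tool_from_camera': array([[  -0.0005,    0.9544,    0.2986,   75.724 ],
       [   1.    ,    0.0002,    0.0009,   -0.0151],
       [   0.0008,    0.2986,   -0.9544, -124.2165],
       [   0.    ,    0.    ,    0.    ,    1.    ]])}
```

View pics/top0.png

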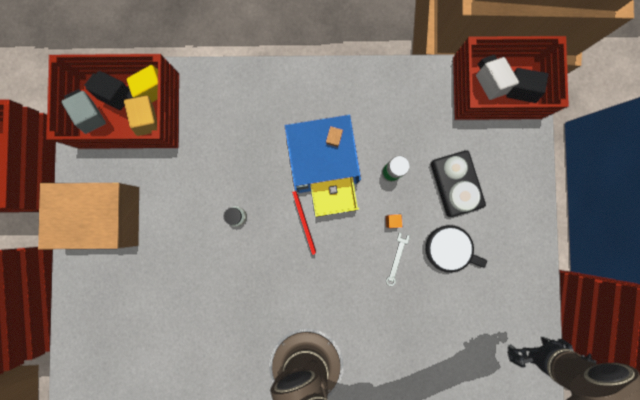

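View pics/side0.png

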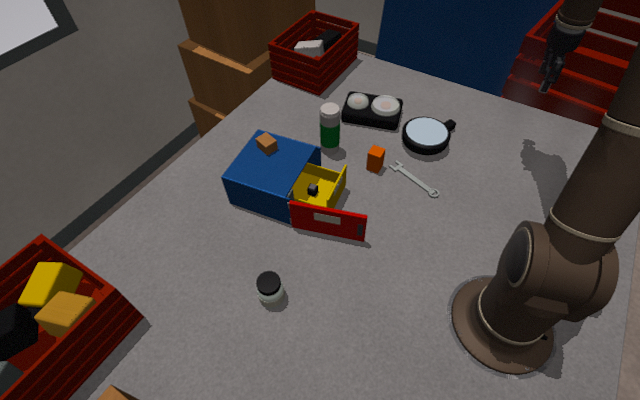

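The top view shows the cabinet at about (322,150), the tray sticking out towards the robot at (334,197), and the red door from (297,193) to (314,254). I'll enlarge both views to get corner positions.

Run:
```python
import cv2
a=cv2.imread("pics/top0.png")[105:265,270:420]; b=cv2.imread("pics/side0.png")[120:245,215:375]
cv2.imwrite("pics/topc.png",cv2.resize(a,None,fx=3.75,fy=3.75,interpolation=cv2.INTER_CUBIC))
cv2.imwrite("pics/sidec.png",cv2.resize(b,None,fx=4.5,fy=4.5,interpolation=cv2.INTER_CUBIC))
```

```text
(no output)
```

View pics/topc.png

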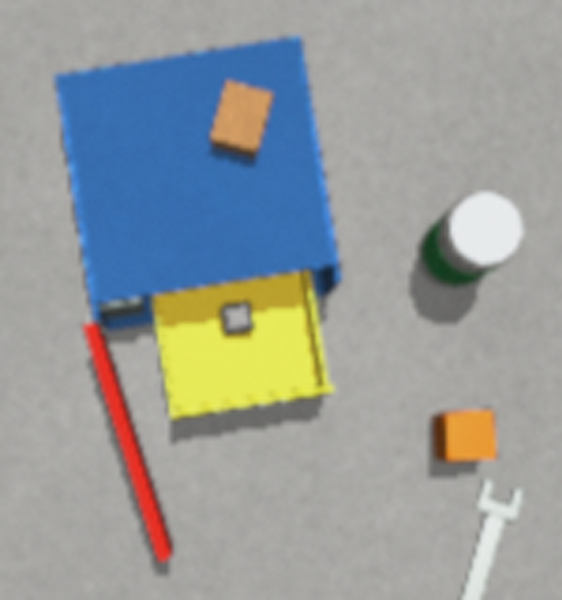

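View pics/sidec.png

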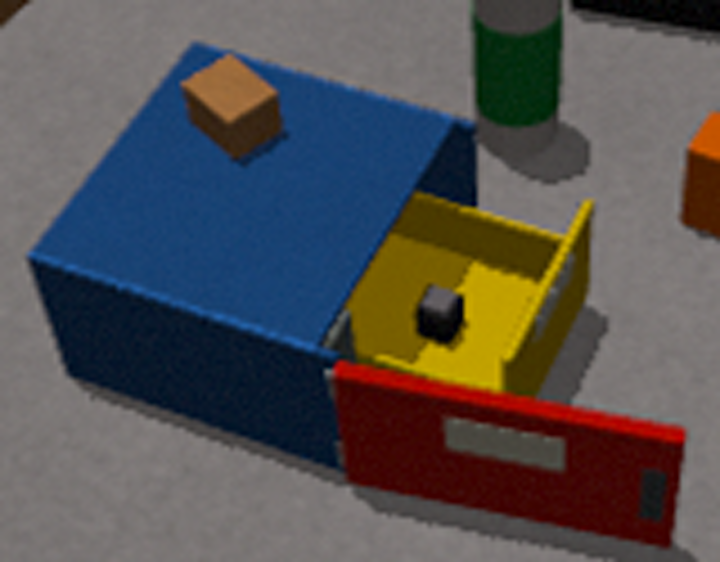

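The crops show every corner I need: cabinet top, tray plate top edge and door top edge. I'll fit the poses from both views together.

```bash
cat > fit.py <<'E'
import numpy as np
from scipy.optimize import least_squares
from bench import camera_params
def proj(n,p):
    c=camera_params(n);E=np.array(c["extrinsics"]);q=E[:3,:3]@p+E[:3,3]
    f=200/np.tan(np.radians(c["fov_y"]/2))
    return np.array([c["cx"]+f*q[0]/-q[2], c["cy"]+f*q[1]/q[2]])
def px(n,u,v):
    s,o=(3.75,(270,105)) if n=="top" else (4.5,(215,120))
    return np.array([(u+.5)/s-.5+o[0],(v+.5)/s-.5+o[1]])
def W(s,p):
    x,y,a=s[:3];c,d=np.cos(a),np.sin(a)
    return np.array([x+c*p[0]-d*p[1],y+d*p[0]+c*p[1],p[2]])
def door(s,l,t,z):
    th=s[4];return W(s,(-8-l*np.sin(th)-t*np.cos(th),102-l*np.cos(th)+t*np.sin(th),z))
def tray(s,y,z): return W(s,(-s[3],y-15,z))
C=lambda x,y,z:(lambda s:W(s,(x,y,z)))
T=lambda y,z:(lambda s:tray(s,y,z))
D=lambda l,t,z:(lambda s:door(s,l,t,z))
obs=[("top",57,75,C(200,104,120)),("top",300,38,C(200,-104,120)),("top",338,268,C(-8,-104,120)),
("top",172,418,T(69,102)),("top",332,391,T(-69,102)),
("top",172,550,D(204,0,118)),("top",159,560,D(204,12,118)),("top",85,327,D(0,12,118)),
("side",30,258,C(200,104,120)),("side",195,43,C(200,-104,120)),("side",475,125,C(-8,-104,120)),("side",70,375,C(200,104,0)),
("side",592,202,T(-69,102)),("side",508,365,T(69,102)),
("side",335,368,D(0,12,118)),("side",683,434,D(204,12,118)),("side",670,545,D(204,12,6))]
R=lambda s:np.concatenate([proj(n,f(s))-px(n,u,v) for n,u,v,f in obs])
def run():
    return least_squares(R,[600,0,0,75,1.5],loss="soft_l1",x_scale=[10,10,.1,10,.1])
if __name__=="__main__":
    np.set_printoptions(suppress=True,precision=2)
    o=run();s=o.x;print(s);print(R(s).reshape(-1,2).T)
    print("tray mid",tray(s,0,70),"home",W(s,(0,-15,70)))
    for l,t in((0,12),(140,12),(204,0),(204,12)):print("door",l,t,door(s,l,t,62))
    def unp(n,u,v,z):
        return least_squares(lambda p:proj(n,np.array([p[0],p[1],z]))-px(n,u,v),[600,0]).x
    print("bulb",unp("top",470,435,75),"can",unp("top",485,230,170),"wrench tip",unp("top",502,495,5),"relay",unp("top",237,317,44))
    c=camera_params("top"); f=200/np.tan(np.radians(c["fov_y"]/2))
    print("jar",least_squares(lambda p:proj("top",np.array([p[0],p[1],85]))-[234,216],[500,200]).x)
E
python3 fit.py
```

```text
[595.34 -74.46   0.15  95.74   1.39]
[[-0.65  0.6   1.31 -0.44  0.6   1.31  1.08 -0.82 -1.03 -0.27  0.56 -1.
   0.3   0.23 -1.13  0.46  0.15]
 [-0.45 -0.97  3.41 -0.33 -0.1   1.49  0.12 -0.52 -0.44 -0.43 -0.27  0.26
   0.08 -0.55  1.87  1.37  0.52]]
tray mid [ 502.9  -103.54   70.  ] home [597.57 -89.29  70.  ]
door 0 12 [568.4   36.58  62.  ]
door 140 12 [435.77  -8.23  62.  ]
door 204 0 [378.98 -40.09  62.  ]
door 204 12 [375.14 -28.72  62.  ]
bulb [ 475.44 -288.88] can [ 636.9  -286.56] wrench tip [ 421.97 -329.09] relay [580.15 -93.02]
jar [494.41 220.98]
```

```bash
sed -i 's/("top",338,268,/("top",338,281,/' fit.py
cat > go.py <<'E'
import sys,numpy as np
from bench import r
from scipy.spatial.transform import Rotation as Ro
from fit import *
s=run().x
st=r.get_state();M=Ro.from_quat(np.roll(st["ee_rot"],-1)).as_matrix()
print("pose",st["eef_pos"].round(1),"xang",round(np.arctan2(M[1,0],M[0,0]),3),"yaw",s[2].round(3),"F",st["force"].round(1))
def go(p,name=""): print(name,np.round(p,1),"rows:",(M.T@(np.array(p)-st["eef_pos"])).round(1))
E
python3 fit.py
python3 - <<'E'
from go import *
go(W(s,(-s[3]-50,-15,240)),"pre")
E
```

```text
[594.9  -74.34   0.15  95.33   1.39]
[[-0.58  0.69  1.28 -0.55  0.5   1.33  1.09 -0.87 -0.92 -0.07  0.72 -0.91
   0.31  0.14 -1.08  0.54  0.22]
 [-0.39 -0.79  0.14 -0.35 -0.03  1.56  0.19 -0.44 -0.46 -0.41 -0.17  0.24
   0.18 -0.46  1.96  1.39  0.54]]
tray mid [ 502.82 -103.19   70.  ] home [597.1  -89.17  70.  ]
door 0 12 [568.13  36.74  62.  ]
door 140 12 [435.55  -8.21  62.  ]
door 204 0 [378.79 -40.13  62.  ]
door 204 12 [374.94 -28.76  62.  ]
bulb [ 475.44 -288.88] can [ 636.9  -286.56] wrench tip [ 421.97 -329.09] relay [580.15 -93.02]
jar [494.41 220.98]Traceback (most recent call last):
  File "<stdin>", line 1, in <module>
  File "go.py", line 5, in <module>
    s=run().x
      ~~~^^
  File "fit.py", line 28, in run
    return least_squares(R,[600,0,0,75,1.5],loss="soft_l1",x_scale=[10,10,.1,10,.1])
    return func(*args, **kwargs)
    result = trf(vector_fun.fun, vector_fun.jac, x0, f0, J0, lb, ub, ftol, xtol,
                 gtol, max_nfev, x_scale, loss_function, tr_solver,
                 tr_options.copy(), verbose, callback=callback_wrapped)
    return trf_no_bounds(
        fun, jac, x0, f0, J0, ftol, xtol, gtol, max_nfev, x_scale,
        loss_function, tr_solver, tr_options, verbose, callback=callback)
    f_new = fun(x_new)
    self._update_fun()
    ~~~~~~~~~~~~~~~~^^
    self.f = self.fun_wrapped(xp_copy(self.x))
             ~~~~~~~~~~~~~~~~^^^^^^^^^^^^^^^^^
    return np.atleast_1d(self.fun(x))
                         ~~~~~~~~^^^
    return self.f(x, *self.args, **self.kwargs)
           ~~~~~~^^^^^^^^^^^^^^^^^^^^^^^^^^^^^^
  File "fit.py", line 26, in <lambda>
    R=lambda s:np.concatenate([proj(n,f(s))-px(n,u,v) for n,u,v,f in obs])
                               ~~~~^^^^^^^^
  File "fit.py", line 5, in proj
    c=camera_params(n);E=np.array(c["extrinsics"]);q=E[:3,:3]@p+E[:3,3]
ValueError: time passes only in moves, steps and waits
```

The fit residuals are about 1 px and the sizes match. I'll freeze the result in the helper so it isn't refitted on each call.

```bash
sed -i 's/^from fit import \*/from fit import W,door,tray/; s/^s=run().x/s=np.array([594.9,-74.34,.148,95.3,1.39])/' go.py
python3 - <<'E'
from go import *
go(W(s,(-s[3]-50,-15,240)),"pre")
E
```

```text
pose [ 138.6 -609.   249.2] xang 0.224 yaw 0.148 F [ 0.9 -0.3 -0.1]
pre [ 453.4 -110.6  240. ] rows: [ 417.6 -416.1    9.8]
```

```bash
python3 -m handwheel '[[[20,-20,0,0],[60,-60,0,0.02],[105,-105,0,0.04],[150,-150,0,0.05],[195,-195,0,0.06],[240,-240,0,0.07],[285,-285,0,0.076],[330,-330,0,0.076],[375,-375,5,0.076],[405,-404,10,0.076],[418,-416,10,0.076],[418,-416,10,0.076]]]' 0 20
python3 - <<'E'
from go import *
go(W(s,(-s[3]-50,-15,80)),"pre")
E
```

```text
time_s: 1.6
eef_pos: [454.2, -109.7, 239.7]
ee_rot: [-0.0, 0.997, 0.075, -0.0]
force: [-0.6, 0.2, 0.2]
width: -0.1
grasp_force: 0.0
pose [ 454.2 -109.7  239.7] xang 0.151 yaw 0.148 F [-0.6  0.2  0.2]
pre [ 453.4 -110.6   80. ] rows: [ -0.9   0.8 159.7]
```

```bash
python3 -m handwheel '[[[0,0,30,0],[0,0,80,0],[0,0,125,0],[0,0,152,0],[0,0,160,0],[8,0,160,0],[20,0,160,0],[28,0,160,0],[34,0,160,0],[40,0,160,0],[45,0,160,0],[50,0,160,0]]]'
python3 - <<'E'
from bench import read_camera
import cv2
im=read_camera("side")[120:270,215:415,::-1]; cv2.imwrite("pics/s1.png",cv2.resize(im,None,fx=4,fy=4,interpolation=cv2.INTER_CUBIC))
from go import *
E
```

```text
time_s: 3.1
eef_pos: [503.3, -103.7, 79.9]
ee_rot: [0.0, 0.997, 0.074, -0.0]
force: [-2.1, -0.7, 1.6]
width: -0.2
grasp_force: 0.0
pose [ 504.1 -103.5   80. ] xang 0.148 yaw 0.148 F [-0.1 -0.9 -0.3]
```

View pics/s1.png

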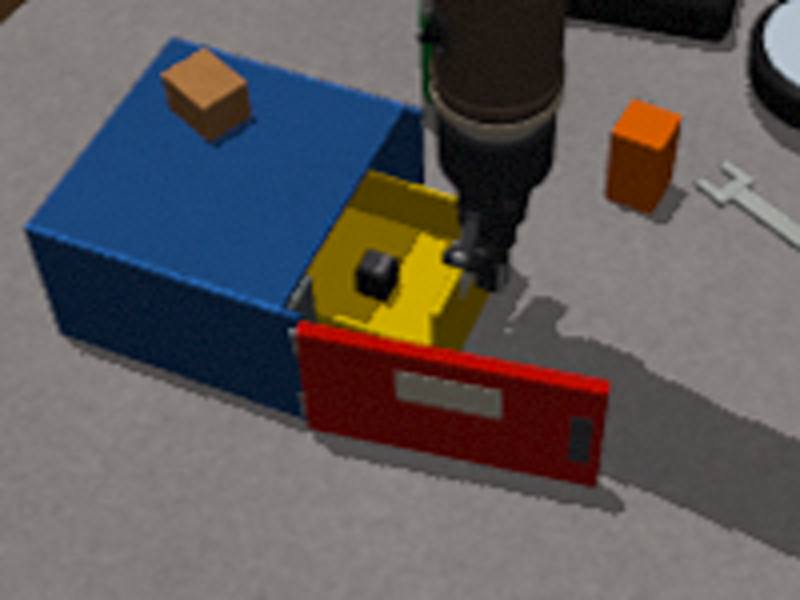

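The fingers are in front of the plate near (470,290), with the gripper above the tray wall and the relay undisturbed at (375,275). I'll continue the push.

```bash
python3 -m handwheel '[[[6,0,0,0],[13,0,0,0],[20,0,0,0],[27,0,0,0],[34,0,0,0],[41,0,0,0],[48,0,0,0],[55,0,0,0],[61,0,0,0],[66,0,0,0],[70,0,0,0],[72,0,0,0]]]'; python3 -m handwheel '[[[2,0,0,0],[4,0,0,0],[6,0,0,0],[8,0,0,0],[9,0,0,0],[10,0,0,0],[11,0,0,0],[12,0,0,0]]]'
```

```text
time_s: 4.65
eef_pos: [574.9, -93.0, 80.0]
ee_rot: [0.0, 0.997, 0.074, 0.0]
force: [-2.4, -0.1, 0.3]
width: 0.3
grasp_force: 0.0
time_s: 5.65
eef_pos: [586.5, -91.3, 80.0]
ee_rot: [0.0, 0.997, 0.074, 0.0]
force: [-1.7, 0.5, 1.2]
width: -0.4
grasp_force: 0.0
```

```bash
python3 -m handwheel '[[[1,0,0,0],[2,0,0,0],[3,0,0,0],[3,0,0,0]]]';python3 -m handwheel '[[[1,0,0,0],[2,0,0,0],[3,0,0,0],[3,0,0,0]]]'
```

```text
time_s: 6.15
eef_pos: [587.0, -91.5, 79.4]
ee_rot: [0.0, 0.997, 0.074, -0.003]
force: [-9.0, -1.1, 4.4]
width: -0.1
grasp_force: 0.0
time_s: 6.65
eef_pos: [586.9, -91.6, 79.0]
ee_rot: [0.0, 0.997, 0.073, -0.006]
force: [-19.7, -2.2, 10.2]
width: -0.0
grasp_force: 0.0
```

Run:
```python
from bench import read_camera
import cv2
im=read_camera("side")[120:270,215:415,::-1]; cv2.imwrite("pics/s2.png",cv2.resize(im,None,fx=4,fy=4,interpolation=cv2.INTER_CUBIC))
from go import *
```

```text
pose [586.9 -91.6  79. ] xang 0.147 yaw 0.148 F [-20.3  -2.4  11.7]
```

View pics/s2.png

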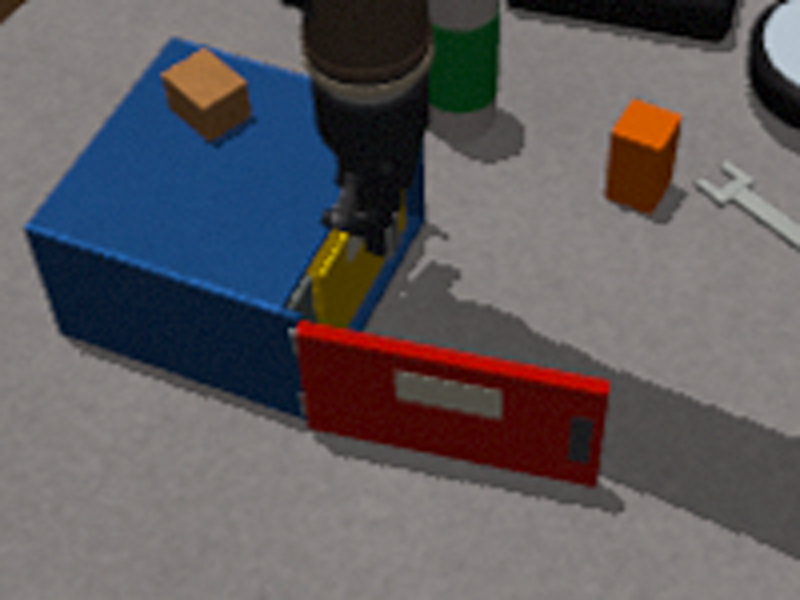

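The tray plate now sits in the opening, with its top-left corner near (313,268), and contact is firm at about 20 N. I'll check that corner against the projection for a fully home tray.

Run:
```python
from fit import *
s=np.array([594.9,-74.34,.148,0,1.39])
f=lambda p:((proj("side",p)-[215,120]+.5)*4-.5).round(1)
for t in (0,6,12): s[3]=t; print(t,f(tray(s,69,102)),f(tray(s,69,10)))
print("cab front top L of panel",f(W(s,(6,104,120))),"R",f(W(s,(6,-104,120))),"wallR",f(W(s,(-8,-104,120))))
```

```text
0 [321.5 279.3] [330.2 360.2]
6 [329.6 282. ] [337.8 362.8]
12 [337.6 284.6] [345.3 365.4]
cab front top L of panel [277.6 314.2] R [407.3 105.2] wallR [425.  110.4]
```

The corner agrees with a home tray, and the stop force and predicted TCP position back that up. Next I'll retreat, go up and over the door, and work out the door path.

```bash
python3 -m handwheel '[[[-6,0,0,0],[-20,0,0,0],[-45,0,0,0],[-60,0,-10,0],[-60,0,-50,0],[-60,0,-100,0],[-60,0,-140,0],[-60,0,-160,0],[-60,0,-160,0]]]'
cat >> go.py <<'E'
def dp(th,gap=0,l=140,h=18):
    q=s.copy();q[4]=th
    return door(q,l,12+gap+11*np.cos(th)+h*np.sin(th),80)
E
python3 - <<'E'
from go import *
p=dp(1.39,45)
go([*p[:2],240],"over"); go(p,"down")
E
```

```text
time_s: 7.82
eef_pos: [534.1, -99.3, 242.4]
ee_rot: [0.001, 0.997, 0.074, 0.002]
force: [0.8, 0.6, -0.0]
width: 0.2
grasp_force: 0.0
pose [534.1 -99.3 242.4] xang 0.148 yaw 0.148 F [ 0.8  0.6 -0. ]
over [414.7  52.7 240. ] rows: [ -95.7 -168.     1.7]
down [414.7  52.7  80. ] rows: [ -96.5 -168.3  161.7]
```

```bash
python3 -m handwheel '[[[-15,-30,0,0],[-40,-75,0,0],[-65,-118,0,0],[-88,-155,0,0],[-96,-168,0,0],[-96,-168,30,0],[-96,-168,75,0],[-96,-168,120,0],[-96,-168,152,0],[-96,-168,162,0],[-96,-168,162,0]]]'
python3 - <<'E'
from go import *
import numpy as np
for th in np.arange(1.39,-.01,-.08): go(dp(th),round(th,2))
E
```

```text
time_s: 9.2
eef_pos: [413.4, 52.7, 77.8]
ee_rot: [-0.0, 0.997, 0.074, -0.001]
force: [-0.5, 0.8, 0.1]
width: -0.0
grasp_force: 0.0
pose [413.4  52.7  77.8] xang 0.148 yaw 0.148 F [-0.5  0.8  0.1]
1.39 [429.2  10.1  80. ] rows: [ 9.4 44.4 -2.3]
1.31 [430.7  -0.7  80. ] rows: [ 9.3 55.3 -2.3]
1.23 [433.  -11.6  80. ] rows: [10.  66.4 -2.3]
1.15 [436.3 -22.3  80. ] rows: [11.6 77.5 -2.3]
1.07 [440.4 -32.9  80. ] rows: [14.2 88.6 -2.3]
0.99 [445.5 -43.2  80. ] rows: [17.7 99.5 -2.3]
0.91 [451.4 -53.2  80. ] rows: [ 22.1 110.3  -2.3]
0.83 [458.3 -62.7  80. ] rows: [ 27.5 120.7  -2.3]
0.75 [466.  -71.7  80. ] rows: [ 33.8 130.8  -2.3]
0.67 [474.6 -80.1  80. ] rows: [ 41.  140.4  -2.3]
0.59 [483.9 -87.9  80. ] rows: [ 49.1 149.4  -2.3]
0.51 [493.9 -94.8  80. ] rows: [ 58.  157.7  -2.3]
0.43 [ 504.7 -100.9   80. ] rows: [ 67.7 165.3  -2.3]
0.35 [ 515.9 -106.1   80. ] rows: [ 78.1 172.1  -2.4]
0.27 [ 527.7 -110.3   80. ] rows: [ 89.1 178.   -2.4]
0.19 [ 539.9 -113.4   80. ] rows: [100.7 182.9  -2.4]
0.11 [ 552.4 -115.5   80. ] rows: [112.7 186.8  -2.4]
0.03 [ 565.1 -116.4   80. ] rows: [125.1 189.6  -2.4]
```

```bash
python3 -m handwheel '[[[3,10,-2,0],[6,22,-2,0],[8,32,-2,0],[9,39,-2,0],[9,46,-2,0],[9,53,-2,0],[10,60,-2,0],[10,66,-2,0],[11,72,-2,0],[12,78,-2,0],[13,83,-2,0],[14,88,-2,0]]]'
python3 - <<'E'
from bench import read_camera
import cv2
im=read_camera("top")[105:265,220:420,::-1]; cv2.imwrite("pics/t3.png",cv2.resize(im,None,fx=3.5,fy=3.5,interpolation=cv2.INTER_CUBIC))
E
```

```text
time_s: 10.7
eef_pos: [440.3, -32.5, 80.0]
ee_rot: [-0.0, 0.997, 0.074, -0.0]
force: [0.4, 0.9, 0.9]
width: -0.2
grasp_force: 0.0
```

View pics/t3.png

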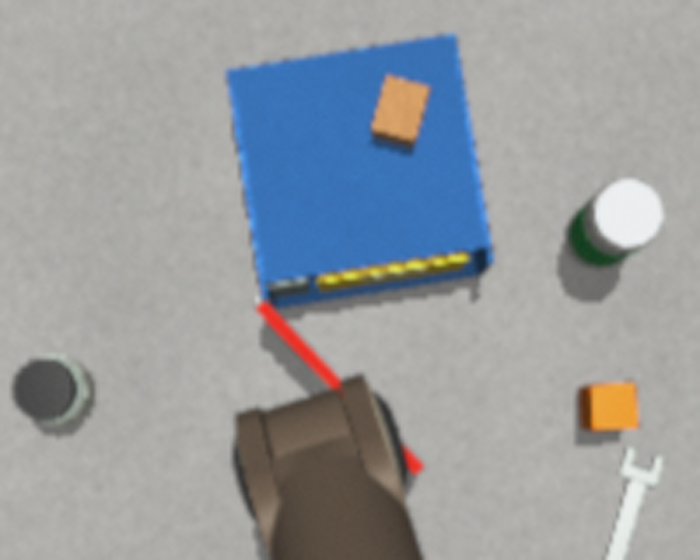

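The tray is home, flush in line at (395,272), and the door is swinging in, from (262,305) to (418,467). I'll carry on along the arc.

```bash
python3 -m handwheel '[[[2,6,0,0],[4,11,0,0],[6,17,0,0],[8,22,0,0],[11,27,0,0],[13,32,0,0],[17,38,0,0],[20,43,0,0],[23,47,0,0],[27,52,0,0],[31,57,0,0],[35,61,0,0]]]';  python3 -m handwheel '[[[4,4,0,0],[9,8,0,0],[14,12,0,0],[19,16,0,0],[24,20,0,0],[29,23,0,0],[34,26,0,0],[40,29,0,0],[46,31,0,0],[52,33,0,0],[57,35,0,0],[62,36,0,0]]]'
```

```text
time_s: 12.25
eef_pos: [484.1, -87.7, 80.0]
ee_rot: [0.0, 0.997, 0.074, 0.0]
force: [0.2, 0.3, 0.0]
width: -0.2
grasp_force: 0.0
time_s: 13.75
eef_pos: [550.7, -113.9, 80.0]
ee_rot: [0.0, 0.997, 0.074, -0.0]
force: [-1.1, -0.6, 0.6]
width: -0.0
grasp_force: 0.0
```

Now at about 0.12 rad; shut is about 18 mm further along tool x.

```bash
python3 -m handwheel '[[[4,1,0,0],[8,2,0,0],[11,3,0,0],[13,3,0,0],[15,3,0,0],[16,3,0,0],[17,3,0,0],[17,3,0,0]]]'; python3 -m handwheel '[[[1,0,0,0],[2,0,0,0],[3,0,0,0],[4,0,0,0],[4,0,0,0]]]'
```

```text
time_s: 14.75
eef_pos: [567.8, -114.3, 80.0]
ee_rot: [-0.0, 0.997, 0.074, 0.0]
force: [-0.1, 0.7, 0.4]
width: -0.0
grasp_force: 0.0
time_s: 15.38
eef_pos: [568.5, -113.9, 79.0]
ee_rot: [-0.0, 0.997, 0.074, -0.003]
force: [-9.8, -0.3, 1.5]
width: -0.0
grasp_force: 0.0
```

```bash
python3 -m handwheel '[[[1,0,0,0],[2,0,0,0],[2,0,0,0],[2,0,0,0]]]'; python3 -m handwheel '[[[-5,0,0,0],[-20,0,0,0],[-50,0,0,0],[-90,0,-10,0],[-120,0,-50,0],[-140,0,-100,0],[-150,0,-140,0],[-150,0,-150,0],[-150,0,-150,0],[-150,0,-150,0]]]'
python3 - <<'E'
from bench import read_camera
import cv2,numpy as np
a=read_camera("top")[105:265,220:420,::-1]; b=read_camera("side")[120:270,215:415,::-1]
f=lambda i:cv2.resize(i[:150],None,fx=3.9,fy=3.9,interpolation=cv2.INTER_CUBIC)
cv2.imwrite("pics/e.png",np.vstack([cv2.resize(a[:100,20:],None,fx=3.5,fy=3,interpolation=3)[:,:630],cv2.resize(b[:95,:180],None,fx=3.5,fy=3,interpolation=3)[:,:630]]))
E
```

```text
time_s: 15.88
eef_pos: [568.5, -113.9, 78.5]
ee_rot: [0.0, 0.997, 0.074, -0.005]
force: [-16.1, -0.1, 5.6]
width: 0.2
grasp_force: 0.0
time_s: 17.12
eef_pos: [424.8, -135.3, 228.7]
ee_rot: [-0.0, 0.997, 0.074, -0.001]
force: [-0.8, -0.2, -0.2]
width: -0.1
grasp_force: 0.0
```

View pics/e.png

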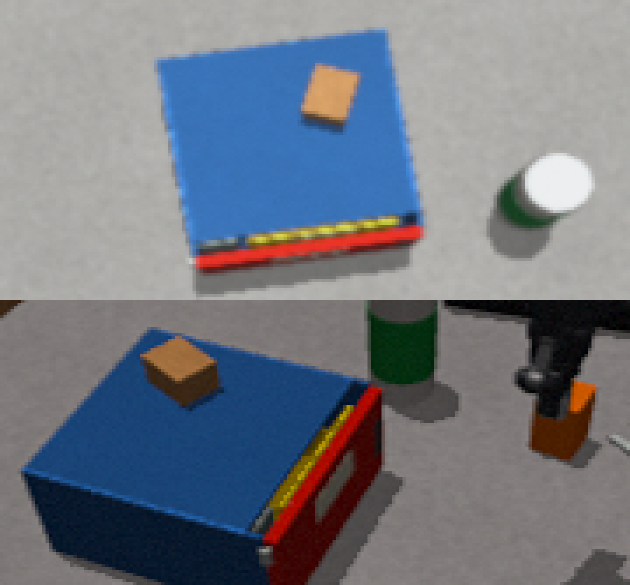

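The door is flush across the cabinet front, from (197,265) to (420,235) in the top view, the tray is home behind it, and the cartons and can are undisturbed. I'm handing it in.

```bash
python3 -c "
from bench import r
print(r.finish_job())"
```

```text
the job is handed in; nothing more can be done
None
```

I pushed the tray fully home, then swung the door shut until flush, disturbed nothing that I could see, and handed the job in at about 17 s; no verdict came back.

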